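Find the hidden catch of the trinket tin and open its flap

ROBOT

A 6-joint arm with a two-finger parallel gripper is mounted at the origin on the work surface. World frame = base frame: x ahead of the robot, y to its left, z up, the work surface at z = 0. Lengths are in m, angles in rad, forces in N, time in s.
With the tool pointing down it reaches from about 0.225 to 0.875 m from the base axis. Payload 3.4 kg.
Tool frame: the origin (TCP) lies midway between the tips of the shut fingers; the grasp point (between the pads) lies behind it (manip.grip_point_offset is the z of the grasp point in the tool frame, in m); z points along the fingers, x is the direction in which the jaws open and shut, and the axes are right-handed (so a half turn about z gives the same grasp; the last joint's range is limited). The gripper opens to 85 mm and grips with 20 to 120 N. Pads are 22 mm wide; open, the fingers measure 114 mm over their backs; the gripper's body (76 mm by 85 mm) begins 54 mm behind the grasp point. The pads swing forward as they close: fully open they stand 13 mm farther back than shut.
Start: joints at [1.228, 0.276, 1.505, -0, 1.361, -0.121], TCP at [0.127, 0.561, 0.211] pointing down, gripper open.
Joint ranges: [-2.89, 2.89], [-0.75, 2.08], [0.22, 2.7], [-1.18, 4.32], [0.11, 2.71], [-2.7, 2.7]. Speed limits (rad/s): [2.57, 2.57, 3.14, 3.14, 3.14, 3.14].

INTERFACE

Orientations are given as a unit quaternion [w, x, y, z].
In Python, from rig import manip, eyes, recognise, regions_of, mark_of gives the robot as it stands.
- The arm moves only by the shell command python3 -m inch 'ROWS' [FORCE]. ROWS is JSON, a list of rows, each a list of 5 numbers: the gripper command: -1 is shut, 1 is fully open, values between are in proportion, then the shift along the tool's x, y, z in mm, then the turn about the tool's z in degrees. A call has 1 to 20 rows; each row shifts and turns the pose as measured when the row begins, along the tool's axes as they then stand; what a row does not reach is not made up. A row lasts 1/12 s, in which the tool goes at most 41.7 mm and 7.16 degrees, less where a joint would pass 70% of its speed; a pose out of reach is approached as far as the arm can. A call with a gripper value outside its range is refused whole. The fingers move at their own pace and stop on an object; FORCE is the grip in N (left out, the last holds). Time passes only in rows, so rows that do not move let the fingers close. It gives the time, the measured TCP pose, the force and the opening at its end, in the units of the state.
- manip.get_state(): the state, without advancing time (a new reading comes with each control period).
- eyes.get_image(name): name is "side" or "top"; returns a dict with "frame" (420x560x3 uint8, red, green, blue), "K" (3x3 intrinsics, pixels), "rvec" (rotation vector, rad) and "tvec" (3), from world to camera coordinates, as OpenCV has them. Camera axes: x right, y down, z forward; pixel columns grow to the right and rows downward; lengths in m; the calibration is good to about 2 mm. A picture is of the moment at which its call begins. There is no depth.
- manip.sign_off(): hands the job in, once; it reports no verdict.
Trained networks look in a picture, given as the dict that the camera call returned (one of the last four; its "shot" number tells which), for a name from the list of things; names that differ only in an ending like _2 or _b are one class to them, and where a whole thing is asked for, a point or a joint stands for the part that bears it (a point fixed in the world has none). Each returns a list of dicts, best first, with "confidence" (0 to 1); they miss things now and then, are a little off and sometimes report something else, mostly with a low value. They report only what shows in the picture. A call takes as long as a camera call.
- recognise(picture, target): "bbox" ([left, top, width, height] in pixels, round what is visible of it).
- regions_of(picture, target): "mask" (420x560 bool, what is visible of it) and "bbox" ([left, top, width, height] in pixels, round what is visible of it).
- mark_of(picture, target): "point" ([row, column] in pixels: a listed point, or the origin of a listed thing).
The state is a dict: "clock": time; "qpos": joint angles; "qd": joint speeds; "effort": joint torques, N m; "position": TCP position; "ee_rot": TCP orientation; "contact_force": force on the tool from outside, world axes, zero at the start; "moment": the same for the moment, N m; "width": finger opening in m.
Only numpy, scipy, OpenCV 4.12 (cv2) and the standard library are available. Lean on these libraries where they do the work, as an engineer would, in place of code of your own. Each camera call takes 0.05 s, during which the arm holds its last target.

TASK

The flat tin box has six alike plates set into its top, and one of them is a concealed push-catch: feel across the plates with shut fingertips, pressing each down until one gives and the flap springs half open. Then push the raised flap, without pinching it between the fingers, right over past upright until it lies back against its stop, and leave it open. Let the catch plate go and leave the glasses and everything else standing about where it is.

Things in the scene. Friction and masses are not known exactly. Their poses are not given: they have to be found in the camera images.
- tin: Plain grey tin box, fixed to the boards: 200 (x) x 170 (y) x 60 mm high. Origin: centre of its underside; z up. Its top (z = 60 mm) has two parts: nearer the robot, x -100 to +24 mm, a rigid panel with six sunk square plates; farther, x +27 to +92 mm, the hinged flap.
- panel (a point): On the panel, midway among the six plates (tin x = -38, y = 0, z = 60 mm; axes of the tin). Plate centres from here: x = -25 or +25 mm, y = -50, 0 or +50 mm. Each plate is 44 mm square, 1.5 mm below the panel in a 47 mm opening (3 mm ribs between) that the fingertips must fit into. All look alike; five are rigid, one (it varies) is the catch, told only by pressing.
- catch (a joint): How far the catch plate is pressed down, m: 0 at rest, 0.0055 fully down. Spring return; resists with about 1 N at first and 5 N fully down. The flap is let go at about 0.003.
- flap (a joint): Opening angle of the flap, rad: 0 shut and flush with the panel, 2.0 at its stop, leaning back past upright. Pressing the catch lets a spring kick it to about 1.14, where it rests on a sprung pin; from there it swings freely (about 0.02 N m), and past upright it stays open by its own weight. It cannot be opened while latched.
- flap_hinge (a point): Middle of the flap's hinge line, at tin x = +92 mm, 58.5 mm above the boards; the hinge runs along the tin's y. The point's axes are the tin's. A round 7 mm hinge barrel runs along it, its top 65 mm above the boards.
- flap_edge (a point): Middle of the flap's free edge, which faces the robot when shut. The flap is a 3 mm sheet with a round 6 mm rolled rim here, 65 mm from the hinge, 160 mm wide along the tin's y; sprung up at 1.14 rad this edge is at tin x = +65 mm, 57 mm above the panel. The sprung pin, at tin x = +84, y = +65 mm, rises 9 mm above the panel, clear of the middle.
- glasses: Folded reading glasses lying flat beside the tin's left (+y) side, 44 x 128 x 12 mm, leave alone. Origin: underside centre.
- matchbox: Matchbox 36 x 54 x 15 mm lying on the tin's right side, leave alone. Origin: underside centre.
- mug: White mug, 76 mm across and 80 mm high, to the tin's right, leave alone. Origin: underside centre.
- candlejar: Amber jar with a candle, 62 mm across and 60 mm high, wick to 68 mm, behind the tin, leave alone. Origin: underside centre.
- sprayer: White plastic spray bottle with a grey press button, 62 mm across and 174 mm high, to the left behind the tin, leave alone. Origin: underside centre.
- bowl: Brown ceramic bowl, 136 mm across and 55 mm high, to the tin's right, leave alone. Origin: underside centre.
- comb: Wooden comb 32 x 150 x 6 mm lying in front of the tin, leave alone. Origin: underside centre.

How it is judged:
On the way, in this order (a step that is already met when the one before it is completed fails the run):
1. the catch plate has been pressed in (value of joint catch above 0.0025 m), for 0.02 s.
2. the flap is pushed over past upright (value of joint flap above 1.7 rad), for 0.2 s.
At the end, for the whole second after the job is handed in: The flap stands open at more than 1.7 rad (past upright, near its stop at 2.0) and at rest, the catch plate is back up (within 1.5 mm), and none of the seven things around has been moved 20 mm or more (value of joint flap above 1.7 rad and velocity of joint flap between -0.1 and 0.1 rad/s and value of joint catch below 0.0015 m and distance of each of glasses, matchbox, mug, candlejar, sprayer, bowl, comb from where it was at the start of the episode below 0.02 m); the robot touches nothing.
It fails at once if a thing standing about is lifted, carried or pushed 20 mm or more from its place (distance of any of glasses, matchbox, mug, candlejar, sprayer, bowl, comb from where it was at the start of the episode above 0.02 m).
It fails at once if the flap is pinched between the fingers (the grasp point inside the sheet, pressed with over 15 N) (contact force between the fingers and tin above 15 N and z of the grasp point in the frame of flap_edge between -0.004 and 0.004 m and x of the grasp point in the frame of flap_edge between -0.004 and 0.06 m and y of the grasp point in the frame of flap_edge between -0.085 and 0.085 m).
It also fails if it takes over 64 s, if anything falls off the work surface, if the arm or the gripper's body presses on something with over 40 N, if the wrist force passes 120 N, or if a joint passes its speed limit or range.

## Working session

There is one attempt and no reset: what is moved stays moved. The work goes in short steps, Python scripts to look and compute and a shell command to move; the robot and the scene stay as the last step left them, time stands still between calls to the robot, and variables do not carry over. Pictures are saved under pics/ and viewed, and the job is handed in when it is done.

```bash
mkdir -p pics; ls
cat > h.py <<'E'
import numpy as np, cv2
from rig import manip, eyes, recognise, regions_of, mark_of
def save(p,n): cv2.imwrite('pics/'+n,p['frame'][:,:,::-1])
def ray(p,rc):
    R=cv2.Rodrigues(np.array(p['rvec'],float))[0]; t=np.array(p['tvec'],float).ravel()
    K=np.array(p['K']); d=R.T@np.linalg.solve(K,[rc[1],rc[0],1.]); c=-R.T@t
    return c,d
def atz(p,rc,z):
    c,d=ray(p,rc); return c+d*(z-c[2])/d[2]
def proj(p,X):
    u=cv2.projectPoints(np.array(X,float).reshape(-1,3),np.array(p['rvec'],float),np.array(p['tvec'],float),np.array(p['K'],float),None)[0]
    return u.reshape(-1,2)
E
python3 - <<'E'
from h import *
for n in ('top','side'):
    p=eyes.get_image(n); save(p,n+'0.png')
    c,_=ray(p,(0,0)); print(n,c)
    for t,z in (('tin',0),('panel',.06),('flap_hinge',.0585),('flap_edge',.06),('glasses',0),('matchbox',0),('mug',0),('candlejar',0),('sprayer',0),('bowl',0),('comb',0)):
        for m in mark_of(p,t)[:1]: print(t,round(m['confidence'],2),np.round(m['point'],1),np.round(atz(p,m['point'],z),4))
s=manip.get_state(); print(s['clock'],s['position'],s['ee_rot'],s['contact_force'],manip.grip_point_offset)
E
```

```text
pics
top [0.31317446 0.08423356 1.18442569]
tin 0.9 [213.5 243. ] [0.5501 0.2031 0.    ]
panel 0.81 [224.2 236.1] [0.512  0.2117 0.06  ]
flap_hinge 0.86 [174.3 259.9] [0.6356 0.1625 0.0585]
flap_edge 0.58 [199.6 248.6] [0.5721 0.1858 0.06  ]
matchbox 0.63 [262.9 283.1] [0.4321 0.0988 0.    ]
mug 0.93 [209.5 324.7] [0.5685 0.0014 0.    ]
candlejar 0.77 [147.9 277.6] [0.7239 0.1252 0.    ]
sprayer 0.75 [137.9 187.1] [0.7411 0.3574 0.    ]
bowl 0.92 [286.5 330. ] [ 0.3801 -0.0161  0.    ]
comb 0.56 [268.3 215.9] [0.4126 0.2605 0.    ]
side [ 0.54169548 -0.96109383  0.70078745]
tin 0.79 [198.  275.4] [0.5531 0.2006 0.    ]
panel 0.75 [181.6 263.4] [0.5171 0.1958 0.06  ]
flap_edge 0.82 [186.5 284.8] [0.5802 0.1663 0.06  ]
matchbox 0.53 [217.5 233.6] [0.4333 0.0932 0.    ]
mug 0.62 [236.7 280.1] [ 5.642e-01 -2.000e-04  0.000e+00]
candlejar 0.79 [213.1 333.9] [0.7228 0.1152 0.    ]
sprayer 0.79 [175.5 336.2] [0.7585 0.3466 0.    ]
bowl 0.91 [242.7 212.7] [ 0.3874 -0.0257  0.    ]
comb 0.75 [187.2 233.9] [0.4216 0.2673 0.    ]
1.2 [0.1265287  0.56095868 0.21124002] [-3.75549565e-05  7.81024886e-01  6.24499897e-01  6.99097599e-05] [-0.13864176 -0.48341182  0.19678526] -0.0187
```

View pics/top0.png

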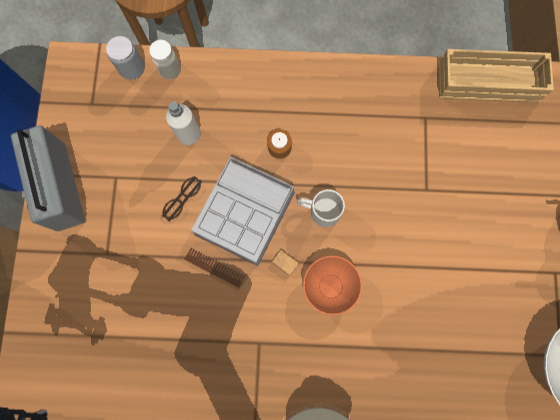

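View pics/side0.png

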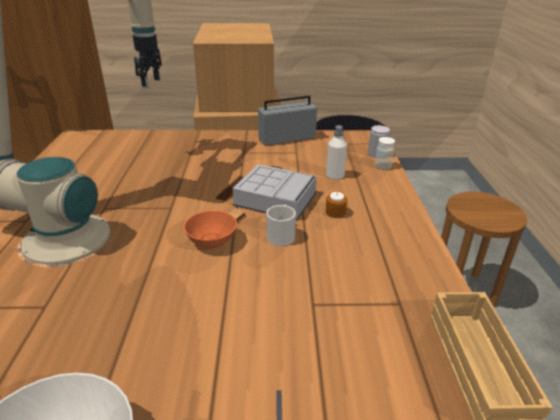

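The top view shows the tin yawed at about (245,210), with its plates on the near side. The glasses are at (182,198), the comb at (215,268), the matchbox at (285,262) and the mug at (325,207). The networks and the pictures agree. Next I'll fit the tin's pose.

```bash
cat > fit.py <<'E'
from h import *
from scipy.optimize import minimize
P={n:eyes.get_image(n) for n in('top','side')}
M={}
for n,p in P.items():
    r=regions_of(p,'tin')[0]; print(n,r['confidence'],r['bbox']); M[n]=r['mask'].astype(np.float32)
C=np.array([[x,y,z] for x in(-.1,.1) for y in(-.085,.085) for z in(0,.06)])
def T(v,X):
    c,s=np.cos(v[2]),np.sin(v[2]); X=np.atleast_2d(X)
    return np.c_[v[0]+c*X[:,0]-s*X[:,1],v[1]+s*X[:,0]+c*X[:,1],X[:,2]]
def sil(p,v):
    h=cv2.convexHull(proj(p,T(v,C)).astype(np.float32))
    m=np.zeros((1680,2240),np.uint8); cv2.fillPoly(m,[np.round((h+.5)*4).astype(np.int32)],255)
    return cv2.resize(m,(560,420),interpolation=cv2.INTER_AREA)/255.
def cost(v,ns): return sum(np.abs(sil(P[n],v)-M[n]).sum() for n in ns)
for ns in (('top',),('side',),('top','side')):
    best=None
    for a in(-.3,-.38,-.45):
        r=minimize(cost,[.55,.2,a],args=(ns,),method='Nelder-Mead',options=dict(initial_simplex=[[.55,.2,a],[.56,.2,a],[.55,.21,a],[.55,.2,a+.06]],xatol=1e-4,fatol=.1))
        if best is None or r.fun<best.fun: best=r
    print(ns,np.round(best.x,4),best.fun)
v=best.x; np.save('tin.npy',v)
def over(n,v,x0,y0,w,h,f):
    p=P[n]; im=cv2.resize(p['frame'][y0:y0+h,x0:x0+w,::-1],None,fx=f,fy=f,interpolation=cv2.INTER_CUBIC)
    def L(X):
        q=(proj(p,T(v,np.array(X)))+.5-[x0,y0])*f
        cv2.polylines(im,[np.round(q).astype(np.int32)],True,(0,0,255),1)
    L([[-.1,-.085,.06],[.1,-.085,.06],[.1,.085,.06],[-.1,.085,.06]])
    L([[.025,-.08,.06],[.092,-.08,.06],[.092,.08,.06],[.025,.08,.06]])
    for dx in(-.025,.025):
        for dy in(-.05,0,.05):
            a=-.038+dx; L([[a-.022,dy-.022,.0585],[a+.022,dy-.022,.0585],[a+.022,dy+.022,.0585],[a-.022,dy+.022,.0585]])
    cv2.imwrite(f'pics/ov_{n}.png',im)
over('top',v,180,145,130,125,4); over('side',v,220,155,110,70,6)
E
python3 fit.py
```

```text
top 0.87 [193.8, 154.9, 98.4, 110.3]
side 0.66 [231.6, 164.5, 85.8, 55.1]
('top',) [ 0.5516  0.199  -0.4094] 2260.470588235294
('side',) [ 0.5543  0.1991 -0.3997] 990.0745098039215
('top', 'side') [ 0.5524  0.1988 -0.404 ] 3293.1725490196077
```

View pics/ov_top.png

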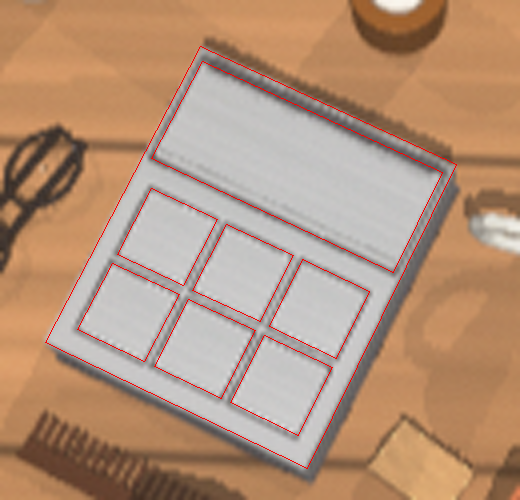

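View pics/ov_side.png

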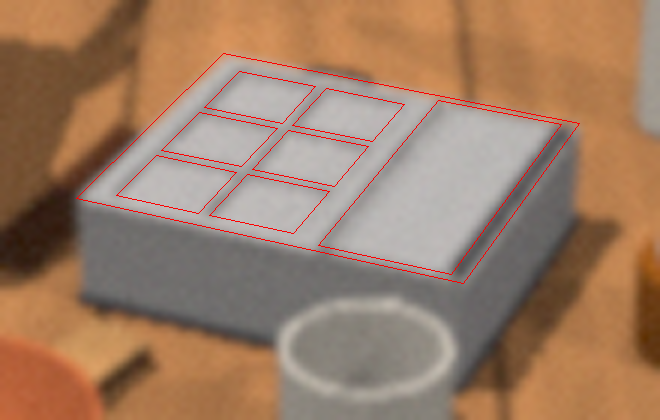

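```bash
cat > go.py <<'E'
# print tin-frame TCP, and shift (tool mm) + turn to a tin-frame target (mm)
import sys; from h import *
from scipy.spatial.transform import Rotation as Ro
v=np.load('tin.npy'); c,s=np.cos(v[2]),np.sin(v[2]); W=np.array([[c,-s,0],[s,c,0],[0,0,1]])
st=manip.get_state(); q=st['ee_rot']; R=Ro.from_quat([q[1],q[2],q[3],q[0]]).as_matrix()
pt=W.T@(np.array(st['position'])-[v[0],v[1],0])*1000
print('t',round(st['clock'],2),'tin-frame',np.round(pt,1),'F',np.round(st['contact_force'],1),'w',round(st['width'],4))
Rt=W.T@R
print('turn +z deg', round(np.degrees(np.arctan2(Rt[0,0],Rt[1,0])),2)*-1 if 0 else round(np.degrees(np.arctan2(-Rt[0,0],Rt[1,0])),2),'tilt',np.round(Rt[:,2],3))
for a in sys.argv[1:]:
    g=np.array([float(k) for k in a.split(',')]); print(a,'tool shift',np.round(Rt.T@(g-pt),1))
E
python3 go.py -- 2>/dev/null || python3 go.py -13,50,90 -13,0,90
```

```text
t 1.4 tin-frame [-533.9  165.5  211.2] F [ 1.1 -0.4  1. ] w 0.0853
turn +z deg 10.44 tilt [ 0.  0. -1.]
t 1.4 tin-frame [-533.9  165.5  211.2] F [ 1.1 -0.4  1. ] w 0.0853
turn +z deg 10.44 tilt [ 0.  0. -1.]
-13,50,90 tool shift [-208.1  491.4  121.2]
-13,0,90 tool shift [-257.2  482.3  121.2]
```

```bash
python3 -m inch '[[-1,0,0,0,5.2],[-1,0,0,0,5.2],[-1,-10,36,0,0],[-1,-10,36,0,0],[-1,-10,36,0,0],[-1,-10,36,0,0],[-1,-10,36,0,0],[-1,-10,36,0,0],[-1,-10,36,0,0],[-1,-10,36,0,0]]' 40; python3 go.py -13,50,85
```

```text
clock: 2.23
position: [0.3616, 0.3722, 0.2102]
ee_rot: [-0.003, 0.833, 0.553, 0.001]
contact_force: [0.4, 0.5, -0.3]
width: 0.0001
t 2.23 tin-frame [-243.6   84.5  210.2] F [ 0.4  0.5 -0.3] w 0.0001
turn +z deg 0.36 tilt [-0.004  0.005 -1.   ]
-13,50,85 tool shift [-36.6 230.8 124.2]
```

```bash
python3 -m inch '[[-1,-6,38,5,0.3],[-1,-6,38,10,0],[-1,-6,38,20,0],[-1,-6,38,20,0],[-1,-6,38,20,0],[-1,-6,38,20,0],[-1,0,0,14,0],[-1,0,0,8,0]]'; python3 go.py -13,50,70
```

```text
clock: 2.9
position: [0.5657, 0.2456, 0.099]
ee_rot: [-0.001, 0.837, 0.547, 0.009]
contact_force: [0.3, -0.1, -0.3]
width: -0.0003
t 2.9 tin-frame [-6.1 48.3 99. ] F [ 0.3 -0.1 -0.3] w -0.0003
turn +z deg -0.46 tilt [ 0.009  0.016 -1.   ]
-13,50,70 tool shift [ 1.2 -7.1 29. ]
```

```bash
python3 -m inch '[[-1,1,-7,15,-0.4],[-1,0,0,10,0],[-1,0,0,0,0]]'; python3 go.py -13,50,62
```

```text
clock: 3.15
position: [0.5597, 0.2487, 0.0709]
ee_rot: [-0.001, 0.835, 0.55, 0.008]
contact_force: [0.1, 0.6, 0.2]
width: 0.0
t 3.15 tin-frame [-12.9  48.8  70.9] F [0.1 0.6 0.2] w 0.0
turn +z deg -0.14 tilt [ 0.007  0.014 -1.   ]
-13,50,62 tool shift [ 1.1 -0.1  8.9]
```

```bash
python3 -m inch '[[-1,1,0,8,0],[-1,0,0,2,0],[-1,0,0,0,0]]'; python3 go.py -13,50,57; python3 -m inch '[[-1,0,0,3,0],[-1,0,0,0,0]]'; python3 go.py -13,50,54
```

```text
clock: 3.4
position: [0.56, 0.2514, 0.0616]
ee_rot: [-0.001, 0.835, 0.551, 0.009]
contact_force: [0.1, 0.5, 0.5]
width: 0.0003
t 3.4 tin-frame [-13.7  51.4  61.6] F [0.1 0.5 0.5] w 0.0003
turn +z deg -0.0 tilt [ 0.008  0.015 -1.   ]
-13,50,57 tool shift [-1.4  0.6  4.6]
clock: 3.57
position: [0.5605, 0.2523, 0.0597]
ee_rot: [-0.0, 0.834, 0.551, 0.01]
contact_force: [0.4, 0.5, 0.2]
width: -0.0001
t 3.57 tin-frame [-13.6  52.4  59.7] F [0.4 0.5 0.2] w -0.0001
turn +z deg 0.07 tilt [ 0.01   0.017 -1.   ]
-13,50,54 tool shift [-2.5  0.6  5.7]
```

```bash
python3 -m inch '[[-1,0,0,3,0]]'; python3 go.py -13,50,54
```

```text
clock: 3.65
position: [0.5614, 0.2528, 0.0577]
ee_rot: [-0.0, 0.834, 0.551, 0.011]
contact_force: [0.1, 0.2, -0.4]
width: -0.0002
t 3.65 tin-frame [-13.   53.2  57.7] F [ 0.1  0.2 -0.4] w -0.0002
turn +z deg 0.09 tilt [ 0.012  0.018 -1.   ]
-13,50,54 tool shift [-3.2 -0.1  3.6]
```

```bash
python3 -m inch '[[-1,-3,0,2,0],[-1,0,0,0,0]]'; python3 go.py -13,50,54;  python3 -m inch '[[-1,0,0,3,0]]'; python3 go.py -13,50,54
```

```text
clock: 3.82
position: [0.5602, 0.2501, 0.0557]
ee_rot: [0.0, 0.834, 0.552, 0.011]
contact_force: [0.3, -0.2, -0.8]
width: -0.0004
t 3.82 tin-frame [-13.   50.2  55.7] F [ 0.3 -0.2 -0.8] w -0.0004
turn +z deg 0.11 tilt [ 0.012  0.019 -1.   ]
-13,50,54 tool shift [-0.2 -0.   1.7]
clock: 3.9
position: [0.5607, 0.2501, 0.0532]
ee_rot: [0.0, 0.834, 0.552, 0.012]
contact_force: [0.2, -0.0, 0.8]
width: -0.0002
t 3.9 tin-frame [-12.5  50.4  53.2] F [ 0.2 -0.   0.8] w -0.0002
turn +z deg 0.1 tilt [ 0.014  0.02  -1.   ]
-13,50,54 tool shift [-0.4 -0.5 -0.8]
```

```bash
cat > look.py <<'E'
import sys; from h import *
for n,(x0,y0,w,h) in (('top',(170,120,160,150)),('side',(210,110,130,110))):
    p=eyes.get_image(n); cv2.imwrite(f'pics/{n}_{sys.argv[1]}.png',cv2.resize(p['frame'][y0:y0+h,x0:x0+w,::-1],None,fx=4,fy=4,interpolation=cv2.INTER_CUBIC))
E
python3 look.py a
```

```text
(no output)
```

View pics/side_a.png

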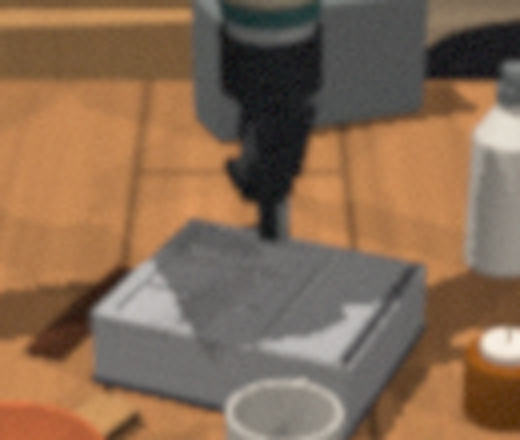

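View pics/top_a.png

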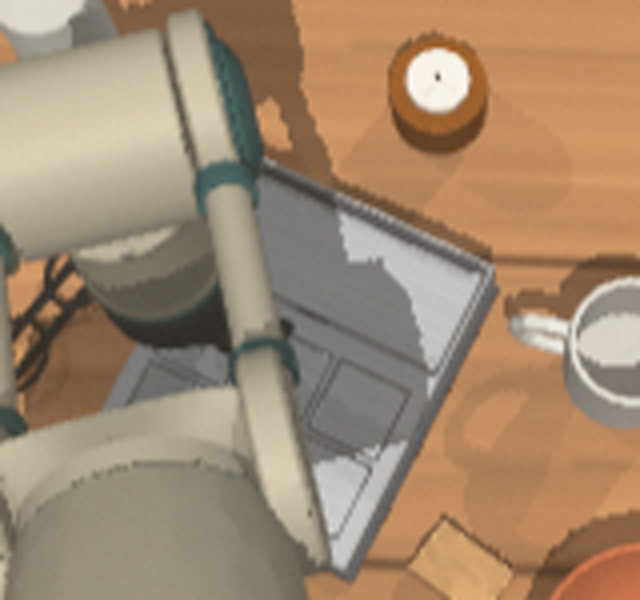

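Flap still shut; the fingertip shows over the rear-left plate at side crop (270,237). There's no contact force yet, so I keep lowering in small steps.

```bash
python3 -m inch '[[-1,0,0,1.5,0],[-1,0,0,0,0]]'; python3 go.py -13,50,54;  python3 -m inch '[[-1,0,0,1.5,0],[-1,0,0,0,0]]'; python3 go.py -13,50,54
```

```text
clock: 4.17
position: [0.5598, 0.2497, 0.0505]
ee_rot: [-0.0, 0.834, 0.551, 0.011]
contact_force: [-0.1, -0.2, -0.3]
width: -0.0002
t 4.17 tin-frame [-13.2  49.7  50.5] F [-0.1 -0.2 -0.3] w -0.0002
turn +z deg 0.09 tilt [ 0.012  0.018 -1.   ]
-13,50,54 tool shift [ 0.3  0.2 -3.5]
clock: 4.33
position: [0.5599, 0.2497, 0.0487]
ee_rot: [-0.0, 0.834, 0.551, 0.011]
contact_force: [-0.2, 0.6, -0.5]
width: 0.0001
t 4.33 tin-frame [-13.1  49.8  48.7] F [-0.2  0.6 -0.5] w 0.0001
turn +z deg 0.09 tilt [ 0.012  0.018 -1.   ]
-13,50,54 tool shift [ 0.3  0.1 -5.3]
```

```bash
python3 look.py b
python3 - <<'E'
from h import *
s=manip.get_state(); P=np.array(s['position']); v=np.load('tin.npy')
for n,(x0,y0) in (('top',(170,120)),('side',(210,110))):
    p=eyes.get_image(n); print(n,(proj(p,[P,P+[0,0,.0187],P+[0,0,.08]])+.5-[x0,y0])*4)
    for t,z in (('tin',0),('panel',.06),('flap_edge',.06)):
        for m in mark_of(p,t)[:1]: print(t,m['confidence'],atz(p,m['point'],z))
# intersect
E
```

```text
top [[209.26634691 339.88788996]
 [205.08904081 332.92640141]
 [190.40661175 308.45810543]]
tin 0.73 [0.5495526  0.19909248 0.        ]
panel 0.74 [0.51517274 0.20975003 0.06      ]
flap_edge 0.95 [0.56481559 0.18708017 0.06      ]
side [[272.41483612 267.02926459]
 [272.56455288 245.60498358]
 [273.07078876 173.16326124]]
tin 0.64 [0.55421432 0.18352991 0.        ]
panel 0.56 [0.51891978 0.21572631 0.06      ]
flap_edge 0.65 [0.57580875 0.18001715 0.06      ]
```

View pics/side_b.png

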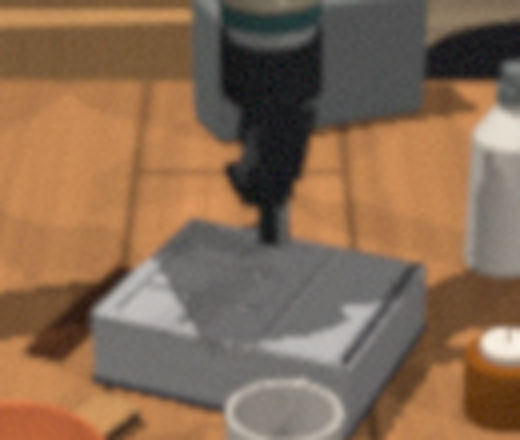

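```bash
python3 - <<'E'
from h import *
p=eyes.get_image('side'); R=np.array([[0.1265287,0.56095868,0.21124]])
print(proj(p,R),proj(p,R+[0,0,.0187]))
q=(242/4+110-.5,270/4+210-.5)
v=np.load('tin.npy');c,s=np.cos(v[2]),np.sin(v[2])
for z in(.0487,.0585,.065,.07): 
    X=atz(p,q,z); d=X[:2]-v[:2]; print(z,X,'tin',c*d[0]+s*d[1],-s*d[0]+c*d[1])
E
python3 - <<'E'
import cv2
im=cv2.imread('pics/side0.png'); cv2.imwrite('pics/s0c.png',cv2.resize(im[0:110,90:220],None,fx=5,fy=5,interpolation=cv2.INTER_CUBIC))
E
```

```text
[[152.0491145   92.48422392]] [[151.27793829  87.17166208]]
0.0487 [0.55875989 0.29238804 0.0487    ] tin -0.03092432381697504 0.08854625774508826
0.0585 [0.55850344 0.27354989 0.0585    ] tin -0.02375433816006446 0.07112405822337495
0.065 [0.55833334 0.2610552  0.065     ] tin -0.018998735428440244 0.05956851772427952
0.07 [0.5582025  0.25144389 0.07      ] tin -0.015340579481036865 0.05067964041728284
```

View pics/s0c.png

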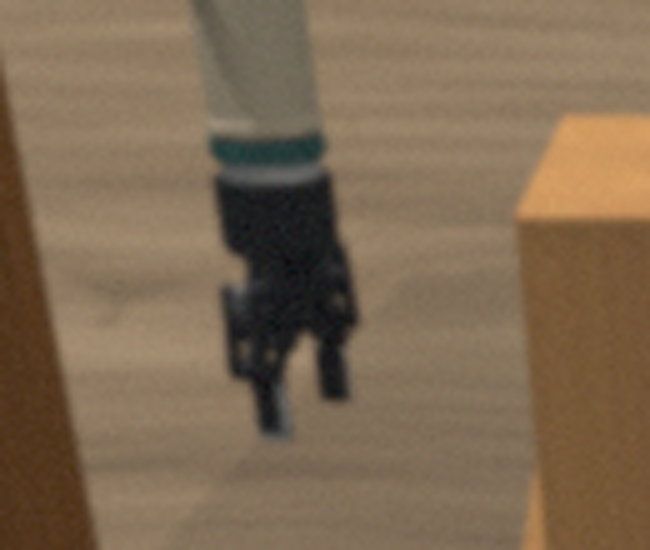

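Both pictures agree that the real fingertip is about 20 mm higher than the reported TCP: in the side view the tip is at crop row 242, against row 267 projected. Lateral position matches. I'll keep lowering by feel.

```bash
python3 -m inch '[[-1,0,0,3,0],[-1,0,0,2,0],[-1,0,0,0,0]]'; python3 go.py -13,50,54;  python3 -m inch '[[-1,0,0,2,0],[-1,0,0,0,0]]'; python3 go.py -13,50,54
```

```text
clock: 5.13
position: [0.5604, 0.2499, 0.0439]
ee_rot: [0.0, 0.834, 0.551, 0.011]
contact_force: [0.1, 0.9, 0.5]
width: 0.0002
t 5.13 tin-frame [-12.7  50.1  43.9] F [0.1 0.9 0.5] w 0.0002
turn +z deg 0.09 tilt [ 0.012  0.019 -1.   ]
-13,50,54 tool shift [  0.1  -0.1 -10.1]
clock: 5.3
position: [0.5602, 0.2499, 0.0414]
ee_rot: [-0.0, 0.834, 0.551, 0.011]
contact_force: [0.1, -0.4, 0.6]
width: -0.0
t 5.3 tin-frame [-12.9  50.   41.4] F [ 0.1 -0.4  0.6] w -0.0
turn +z deg 0.09 tilt [ 0.012  0.018 -1.   ]
-13,50,54 tool shift [  0.2   0.  -12.6]
```

```bash
python3 -m inch '[[-1,0,0,1.5,0],[-1,0,0,0,0]]'; python3 go.py -13,50,54;  python3 -m inch '[[-1,0,0,1.5,0],[-1,0,0,0,0]]'; python3 go.py -13,50,54
```

```text
clock: 5.47
position: [0.5602, 0.2499, 0.0395]
ee_rot: [-0.0, 0.834, 0.551, 0.011]
contact_force: [-0.7, -0.1, 0.3]
width: 0.0001
t 5.47 tin-frame [-12.9  50.   39.5] F [-0.7 -0.1  0.3] w 0.0001
turn +z deg 0.09 tilt [ 0.012  0.018 -1.   ]
-13,50,54 tool shift [  0.3   0.1 -14.5]
clock: 5.63
position: [0.5605, 0.25, 0.038]
ee_rot: [-0.0, 0.834, 0.551, 0.011]
contact_force: [-0.8, 0.1, 0.1]
width: 0.0002
t 5.63 tin-frame [-12.7  50.2  38. ] F [-0.8  0.1  0.1] w 0.0002
turn +z deg 0.09 tilt [ 0.012  0.019 -1.   ]
-13,50,54 tool shift [  0.1  -0.1 -16. ]
```

```bash
python3 -m inch '[[-1,0,0,1.5,0],[-1,0,0,0,0]]'; python3 -m inch '[[-1,0,0,1.5,0],[-1,0,0,0,0]]';python3 go.py; python3 look.py c
```

```text
clock: 5.8
position: [0.5605, 0.25, 0.0368]
ee_rot: [0.0, 0.834, 0.551, 0.011]
contact_force: [0.6, -0.1, 2.1]
width: -0.0
clock: 5.97
position: [0.5606, 0.25, 0.0356]
ee_rot: [0.0, 0.834, 0.551, 0.011]
contact_force: [-0.1, -0.4, 0.2]
width: -0.0003
t 5.97 tin-frame [-12.6  50.3  35.6] F [-0.1 -0.4  0.2] w -0.0003
turn +z deg 0.09 tilt [ 0.013  0.019 -1.   ]
```

View pics/side_c.png

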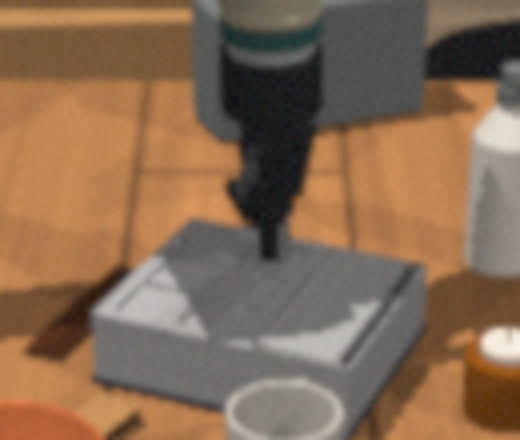

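```bash
python3 -m inch '[[-1,0,0,1.5,0],[-1,0,0,0,0]]'; python3 -m inch '[[-1,0,0,1.5,0],[-1,0,0,0,0]]'
```

```text
clock: 6.23
position: [0.5606, 0.25, 0.0343]
ee_rot: [0.0, 0.834, 0.551, 0.011]
contact_force: [-1.7, -0.1, 4.5]
width: -0.0001
clock: 6.4
position: [0.5606, 0.2501, 0.0333]
ee_rot: [0.0, 0.834, 0.551, 0.011]
contact_force: [-1.5, 0.4, 4.1]
width: 0.0002
```

```bash
python3 -m inch '[[-1,0,0,1.5,0],[-1,0,0,0,0]]'; python3 -m inch '[[-1,0,0,1.5,0],[-1,0,0,0,0]]'
```

```text
clock: 6.57
position: [0.5606, 0.2501, 0.0333]
ee_rot: [0.0, 0.834, 0.551, 0.012]
contact_force: [-2.0, -0.4, 3.8]
width: 0.0002
clock: 6.73
position: [0.5607, 0.25, 0.0334]
ee_rot: [0.0, 0.834, 0.552, 0.012]
contact_force: [-1.1, -1.0, 3.8]
width: -0.0001
```

```bash
python3 -m inch '[[-1,0,0,4,0],[-1,0,0,4,0]]'; python3 look.py d;python3 go.py
```

```text
clock: 6.9
position: [0.561, 0.2501, 0.0321]
ee_rot: [0.001, 0.834, 0.552, 0.013]
contact_force: [-9.9, -3.9, 35.0]
width: 0.0001
t 7.0 tin-frame [-12.3  50.6  32.3] F [-8.3 -3.9 28. ] w 0.0002
turn +z deg 0.14 tilt [ 0.016  0.021 -1.   ]
```

View pics/side_d.png

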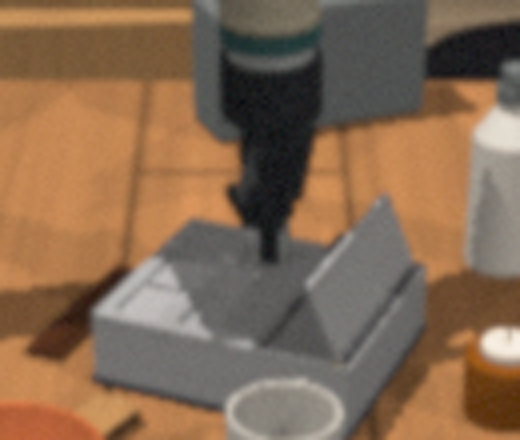

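The rear-left plate was the catch: the flap now stands half open in the side view (crop 270–415, 195–360). The fingertip offset in z comes out at about +20.7 mm. Now I'll lift clear and centre on the flap.

```bash
python3 -m inch '[[-1,0,0,-15,0],[-1,0,0,-20,0],[-1,-15,0,-8,0],[-1,-20,0,0,0],[-1,-12,0,0,0],[-1,0,0,0,0]]'; python3 go.py 20,0,74; python3 look.py e
```

```text
clock: 7.5
position: [0.5411, 0.2038, 0.0768]
ee_rot: [0.002, 0.833, 0.553, 0.015]
contact_force: [-0.5, -0.4, -0.7]
width: 0.0001
t 7.5 tin-frame [-12.3   0.1  76.8] F [-0.5 -0.4 -0.7] w 0.0001
turn +z deg 0.27 tilt [ 0.02   0.023 -1.   ]
20,0,74 tool shift [-0.4 32.2  3.5]
```

View pics/side_e.png

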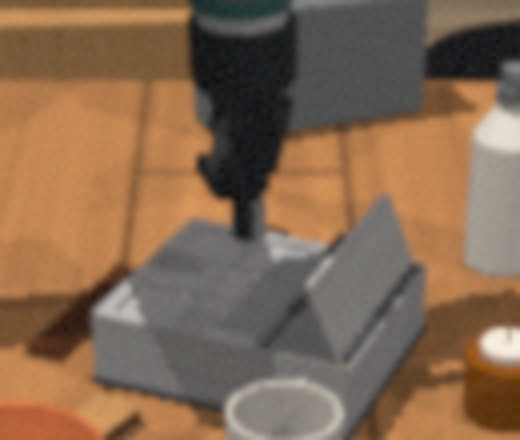

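```bash
python3 - <<'E'
from h import *
p=eyes.get_image('side'); P=np.array(manip.get_state()['position'])
print((proj(p,[P,P+[0,0,.0207]])+.5-[210,110])*4)
E
python3 -m inch '[[-1,0,15,0.5,0],[-1,0,15,0.5,0],[-1,0,15,1,0],[-1,0,8,0,0],[-1,0,0,0,0]]'; python3 go.py 90,0,74
```

```text
[[249.95734649 262.06381716]
 [249.94389284 237.3386616 ]]
clock: 8.07
position: [0.5986, 0.1852, 0.0736]
ee_rot: [0.002, 0.833, 0.554, 0.017]
contact_force: [-0.5, 0.5, -0.0]
width: 0.0
t 8.07 tin-frame [47.9  5.7 73.6] F [-0.5  0.5 -0. ] w 0.0
turn +z deg 0.42 tilt [ 0.021  0.026 -0.999]
90,0,74 tool shift [-6.  42.1  0.4]
```

Prediction with the 20.7 mm offset matches the picture (row 237). Pushing on gently.

```bash
python3 -m inch '[[-1,-1,8,0,0],[-1,-1,8,0,0],[-1,-1,8,0,0]]'; python3 go.py; python3 look.py f;python3 -m inch '[[-1,-1,8,0,0],[-1,0,8,0,0],[-1,0,0,0,0]]'; python3 go.py 90,0,74; python3 look.py g
```

```text
clock: 8.32
position: [0.6202, 0.1731, 0.0729]
ee_rot: [0.0, 0.832, 0.554, 0.015]
contact_force: [0.2, 0.1, -0.6]
width: 0.0001
t 8.32 tin-frame [72.5  3.1 72.9] F [ 0.2  0.1 -0.6] w 0.0001
turn +z deg 0.46 tilt [ 0.017  0.025 -1.   ]
clock: 8.67
position: [0.6365, 0.1649, 0.0735]
ee_rot: [0.001, 0.833, 0.554, 0.016]
contact_force: [0.3, 0.3, -0.4]
width: -0.0001
t 8.67 tin-frame [90.7  1.9 73.5] F [ 0.3  0.3 -0.4] w -0.0001
turn +z deg 0.42 tilt [ 0.019  0.025 -0.999]
90,0,74 tool shift [-1.9 -0.7 -0.6]
```

View pics/side_f.png

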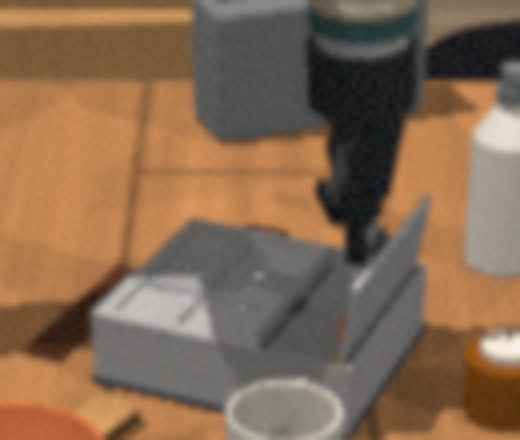

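View pics/side_g.png

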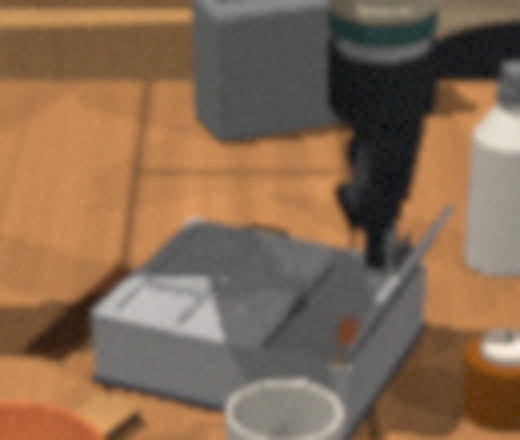

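The flap has been pushed over by the fingers (rim now at crop (445,208)). I'll back off and check that it stays.

```bash
python3 -m inch '[[-1,0,-15,0,0],[-1,0,-25,0,0],[-1,0,-30,-10,0],[-1,0,-30,-30,0],[-1,0,-30,-35,0],[-1,0,-30,-35,0],[-1,0,-35,-30,0],[-1,0,-35,-10,0],[-1,20,-30,0,0],[-1,35,-10,0,0],[-1,35,0,0,0],[-1,35,0,0,0],[-1,0,0,0,0],[-1,0,0,0,0]]'; python3 go.py; python3 look.py h
```

```text
clock: 9.93
position: [0.4261, 0.3864, 0.2189]
ee_rot: [-0.002, 0.832, 0.554, 0.016]
contact_force: [-0.1, 0.1, -0.2]
width: 0.0004
t 9.93 tin-frame [-189.8  122.8  218.9] F [-0.1  0.1 -0.2] w 0.0004
turn +z deg 0.46 tilt [ 0.015  0.03  -0.999]
```

View pics/side_h.png

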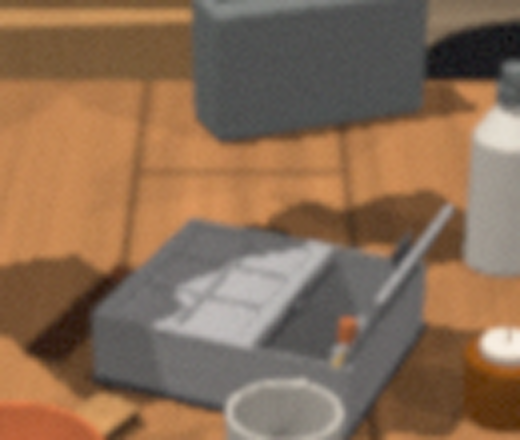

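View pics/top_h.png

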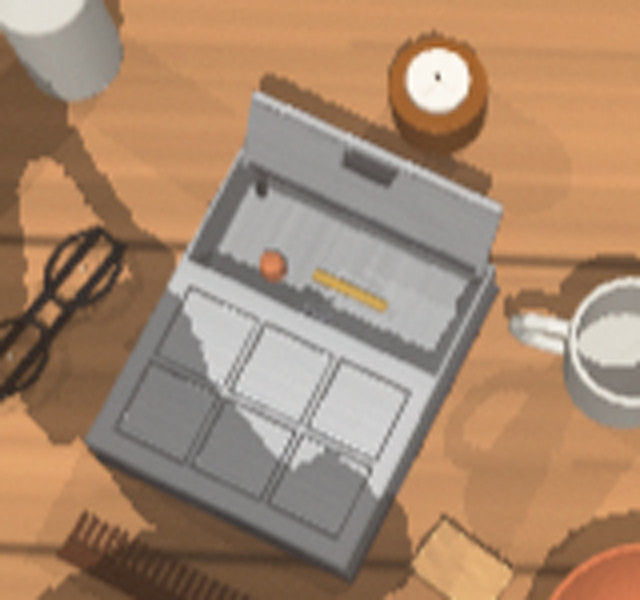

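The flap leans back with its rim at top crop (255,95)–(500,210), and the surroundings look unmoved. I'll check the angle and the things numerically.

Run:
```python
from h import *
v=np.load('tin.npy');c,s=np.cos(v[2]),np.sin(v[2])
ps={n:eyes.get_image(n) for n in('top','side')}
for th in(1.57,1.7,1.85,2.0):
    x=.092-.068*np.cos(th); z=.0585+.068*np.sin(th)
    e=[[v[0]+c*x-s*y,v[1]+s*x+c*y,z] for y in(.08,-.08)]
    print(th,'top',np.round((proj(ps['top'],e)+.5-[170,120])*4).tolist(),'side',np.round((proj(ps['side'],e)+.5-[210,110])*4).tolist())
p=ps['top']
for t in('glasses','matchbox','mug','candlejar','sprayer','bowl','comb'):
    for m in mark_of(p,t)[:1]: print(t,round(m['confidence'],2),np.round(atz(p,m['point'],0),3))
a=cv2.imread('pics/top0.png').astype(int); d=np.abs(a-p['frame'][:,:,::-1])
```

```text
1.57 top [[228.0, 125.0], [483.0, 242.0]] side [[418.0, 184.0], [343.0, 279.0]]
1.7 top [[235.0, 112.0], [490.0, 229.0]] side [[429.0, 187.0], [355.0, 282.0]]
1.85 top [[244.0, 98.0], [497.0, 215.0]] side [[442.0, 192.0], [369.0, 288.0]]
2.0 top [[252.0, 86.0], [504.0, 202.0]] side [[454.0, 199.0], [382.0, 295.0]]
glasses 0.73 [0.579 0.355 0.   ]
matchbox 0.56 [0.429 0.095 0.   ]
mug 0.55 [ 0.563 -0.001  0.   ]
candlejar 0.66 [0.721 0.122 0.   ]
sprayer 0.8 [0.753 0.358 0.   ]
bowl 0.73 [ 0.377 -0.013  0.   ]
comb 0.88 [0.42 0.26 0.  ]
```

```bash
python3 -c "
from rig import manip
print(manip.get_state()['clock'],manip.get_state()['contact_force']); print(manip.sign_off())"
```

```text
10.4833 [-0.01543099 -0.34228068  0.21721231]
the job is handed in; nothing more can be done
None
```

The flap is open and leaning back near its stop, and I handed the job in at about 10.5 s. The hand-in gave no verdict.

**What I did:** I pressed with shut fingertips, and the first plate I tried (far row, +y end) was the catch. It gave and the flap sprang up. I let the plate go, then pushed the flap over past upright with the shut fingers and backed well clear.

**Last checks:**
- **Flap:** its rim in the last pictures fits an angle of about 1.9–2.0 rad.
- **Robot:** it touched nothing, with contact force at noise level.
- **Catch plate:** it looks level with the other plates in the top view, but I did not measure it.
- **Surrounding things:** six of them were found again within about 12 mm of their first positions. The largest differences were for the sprayer, within the scatter between the cameras. The network did not find the glasses at the start, so for them I only have the pictures, where they look unmoved.

**Disagreement:** the reported tool position was about 21 mm lower in z than the real fingertips, seen both in the side pictures and where the plate was felt. I found the plate by touch and allowed for this offset in the push.

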